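# Seat a mask plate and hold the fold mirror for the code reader

## Robot

A 7-joint arm with a two-finger parallel gripper is mounted at the origin on a cart in front of the work surface, level with it; the furniture and walls round the work are solid. World frame = base frame: x ahead of the robot, y to its left, z up, the work surface at z = 0. Lengths are in m, angles in rad, forces in N, time in s.
With the tool pointing down it reaches from about 0.35 to 0.9 m from the base axis. Payload 7.2 kg.
Tool frame: the origin (TCP) lies on the front face of the gripper's body, between the roots of the fingers; the fingertips stand 73 mm ahead of it and the grasp point (between the pads) lies pinch_z ahead of it (pinch_z is the distance from the TCP to the grasp point, in m); z points along the fingers, y is the direction in which the jaws open and shut (so a half turn about z gives the same grasp; the last joint's range is limited). The gripper opens to 85 mm and grips with 20 to 120 N. Pads are 22 mm wide; open, the fingers measure 114 mm over their backs; the gripper's body (76 mm by 85 mm) begins 54 mm behind the grasp point. The pads swing forward as they close: fully open they stand 13 mm farther back than shut.
Start: joints at [-1.179, 0.411, -0.013, 1.596, 0.006, 1.134, -0.082], TCP at [0.277, 0.56, 0.304] pointing down, gripper open.
Joint ranges: [-2.95, 2.95], [-0.29, 1.99], [-1.47, 1.44], [0.14, 2.54], [-1.03, 4.17], [0.13, 1.85], [-2.86, 2.86]. Speed limits (rad/s): [2.39, 2.39, 3.01, 3.01, 3.14, 3.14, 3.14].

## Interface

Orientations are given as a unit quaternion [x, y, z, w].
In Python, from station import * gives the robot as it stands.
- The arm moves only by the tool send_rows, never from a script. Its argument "moves" is a list of rows, each a list of 3 entries, a list of its own where there are three numbers: the finger opening in mm, from 0 to 85.4, then the shift along the tool's x, y, z in mm, then the turn about the tool's z in degrees. A call has 1 to 10 rows; each row is the pose to reach, as a shift and turn from the pose commanded when the call began, along the tool's axes at that moment; what a row does not reach only later rows make up. A row lasts 1/10 s, in which the tool goes at most 50 mm and 8.59 degrees, less where a joint would pass 70% of its speed; a pose out of reach is approached as far as the arm can. A call with a gripper value outside its range is refused whole. The fingers move at their own pace and stop on an object; "force" is the grip in N (left out, the last holds). Time passes only in rows, so rows that repeat a pose let the fingers close. It gives the time, the measured TCP pose, the force and the opening at its end, in the units of the state.
- get_obs(): the state, without advancing time (a new reading comes with each control period).
- get_image(name): name is "side" or "top" or "wrist"; returns (picture, depth): 400x640x3 uint8, blue, green, red; 400x640 float32, m along the optical axis (not along the pixel's ray), 0 where there is no reading.
- camera_info(name): a dict with "vfov" (degrees; the focal length in pixels is half the picture's height over the tangent of half this angle, whatever the lens; pixels are square), "cx", "cy" (the principal point, pixels), "R" (3x3) and "t" (3): a world point X has camera coordinates R X + t. Camera axes: x right, y down, z forward; pixel columns grow to the right and rows downward; lengths in m; the calibration is good to about 2 mm. The wrist camera is an equidistant fisheye: a pixel r from the principal point sees the ray r / f radians off the axis. A picture is of the moment at which its call begins: read the wrist's pose just before it. camera_info takes no time and is no camera call; for the wrist camera it gives the pose at the moment of the call.
- sign_off(): hands the job in, once; it reports no verdict.
The state is a dict: "clock": time; "qpos": joint angles; "qd": joint speeds; "tau": joint torques, N m; "eef_pos": TCP position; "tool_rot": TCP orientation; "ft_force": force on the tool from outside, world axes, zero at the start; "ft_torque": the same for the moment, N m; "opening": finger opening in m.
Only numpy, scipy, OpenCV 4.12 (cv2) and the standard library are available. Lean on these libraries where they do the work, as an engineer would, in place of code of your own. Each camera call takes 0.05 s, during which the arm holds its last target. There are 200 camera calls.

## Task

A square glass mask plate lies loosely on the code-reading stand: push it gently along its rests until it sits square against the two far stop pins and the side stop pin. Then take the fold mirror's upright handle and turn the mirror against its return spring until the reader camera, left just as it is set, sees the code in the plate's edge in the mirror. Finish still holding the handle, with the mirror kept steady at that angle, and leave the things standing around the stand where they are.

Things in the scene. Friction and masses are not known exactly. Their poses are not given: they have to be found in the camera images.
- code_stand: Code-reading stand, fixed: aluminium base plate 172 x 268 mm, top at z = 12 mm, with plate rest, three stop pins, a mirror on a vertical axis and a camera on a swing arm. Origin: on the mirror's axis at worktop height; x points to the two far pins (away from the robot), y left, z up. Turned by up to 15 degrees. 'Stand (x, y, z)' below means mm in this frame.
- plate_rest (a point): Centre of the plate rest's top, stand (25, -150, 43): the seated plate's underside centre, axes along the seated plate's sides (= the stand's). The rest is a square frame 66 x 66 mm outside; the plate overhangs it all round, so fingertips beside the rest can reach a few mm below the plate's underside.
- far_pin_left (a point): Centre of the top of the left far stop pin, 8 mm thick, stand (79, -118, 55). The two far pins stop the plate's +x edge: a push on its -x edge, midway between them (stand y = -150), squares it to both.
- far_pin_right (a point): Centre of the top of the right far stop pin, 8 mm thick, stand (79, -182, 55).
- side_pin (a point): Centre of the top of the side stop pin, 8 mm thick, stand (30, -96, 55). It stops the plate's +y edge: push the plate's -y edge straight opposite it (stand x = 30), or the plate turns. Square the plate to the far pins first; turned, it can wedge between side pin and far pin, and another light push from each side frees it.
- mask_plate: Mask plate, loose: 100 x 100 x 6.4 mm quartz, dark chrome pattern on top, 0.1 to 0.2 kg, brittle: keep pushes under 30 N (under 2 N slides it, 5 N seats it on a pin). Origin: centre of underside; axes along its sides, z up, +x to the far pins, +y to the mirror. Starts on the rest, 10 to 22 mm short of its seated place in x and in y, turned up to 7 degrees.
- edge_code (a point): The 5 mm square dot code at half thickness in the plate's +y edge (facing the mirror), 25 mm from mid-edge towards -x. With the plate seated it is at stand (0, -100, 46): straight out along -y from the mirror's axis.
- camera_arm (a joint): Swing c of the reader camera's arm about the mirror's axis, rad, counter-clockwise from above. Clamped stiffly as found, -0.42 to 0.42; must stay so. The direction from the axis to the lens, counter-clockwise from the stand's +x, is 3.054 + c (at c = 0 nearly straight towards the robot).
- lens (a point): Front of the camera's lens, 95 mm from the mirror's axis, 46 mm above the worktop, looking level straight at the axis. Its x axis points from the mirror's axis to the camera. The camera, a 29 mm black barrel in a 35 mm block, is up to 64 mm high and reaches 153 mm from the axis.
- fold_mirror (a joint): Turn m of mirror and lever, rad, counter-clockwise from above, 0 (parked by its spring) to 1.45. Mirror normal at 2.967 + m from the stand's +x; lever and handle point opposite, at m - 0.175. The camera sees the code when the normal halves the angle between lens and seated code: m = 0.916 + c / 2, good to 0.07 rad. Spring at the handle: 1.3 N parked, 2.6 to 3.4 N working.
- mirror_face (a point): Centre of the reflecting face, on the vertical axis, 46 mm above the worktop; its x axis is the mirror's normal. The mirror is 34 mm wide and 27 mm high, in a black frame 38 mm wide that ends 64 mm above the worktop. Let go, it springs back to its parked place.
- mirror_handle: The mirror's handle: ribbed black upright round post 12 mm thick (15 mm at its cap), on the lever's end 65 mm behind the mirror's axis. Origin: centre of its foot, 37 mm above the worktop (= lever's top); its top is 90 mm above the worktop. Free all round; it is a sleeve that spins on its pin, so the fingers need not turn with the lever.
- wafer_tub: Cream screw-top tub, 68 mm wide, 46 mm high, standing left of the stand; origin: centre of its underside. To be left alone.
- dropper_bottle: Brown dropper bottle, 38 mm wide, 80 mm high, standing left of the stand; origin: centre of its underside. To be left alone.
- swab_tub: White tub with a green lid, 58 mm wide, 68 mm high, standing beyond the stand to the right; origin: centre of its underside. To be left alone.

How it is judged:
On the way:
1. the mask plate sits square against the two far pins and the side pin (x of mask_plate in the frame of code_stand between 0.023 and 0.027 m and y of mask_plate in the frame of code_stand between -0.152 and -0.148 m and z of mask_plate in the frame of code_stand between 0.041 and 0.0455 m and angle between the x axis of mask_plate and the x axis of code_stand, either way round below 0.025 rad), for 0.2 s.
At the end, for the whole second after the job is handed in: Plate on its rest, centre within 2 mm of its seated place each way and square within 0.025 rad; mirror within 0.07 rad of the angle at which the camera sees the code (m = 0.916 + c / 2), nearly still, held by the fingers on its handle with over 1 N, through the last second (all of step 1 and linear speed of mask_plate below 0.01 m/s and ((value of joint camera_arm between -0.4321 and -0.3959 rad and value of joint fold_mirror between 0.6293 and 0.7893 rad) or (value of joint camera_arm between -0.3961 and -0.3599 rad and value of joint fold_mirror between 0.6473 and 0.8073 rad) or (value of joint camera_arm between -0.3601 and -0.3239 rad and value of joint fold_mirror between 0.6653 and 0.8253 rad) or (value of joint camera_arm between -0.3241 and -0.2879 rad and value of joint fold_mirror between 0.6833 and 0.8433 rad) or (value of joint camera_arm between -0.2881 and -0.2519 rad and value of joint fold_mirror between 0.7013 and 0.8613 rad) or (value of joint camera_arm between -0.2521 and -0.2159 rad and value of joint fold_mirror between 0.7193 and 0.8793 rad) or (value of joint camera_arm between -0.2161 and -0.1799 rad and value of joint fold_mirror between 0.7373 and 0.8973 rad) or (value of joint camera_arm between -0.1801 and -0.1439 rad and value of joint fold_mirror between 0.7553 and 0.9153 rad) or (value of joint camera_arm between -0.1441 and -0.1079 rad and value of joint fold_mirror between 0.7733 and 0.9333 rad) or (value of joint camera_arm between -0.1081 and -0.0719 rad and value of joint fold_mirror between 0.7913 and 0.9513 rad) or (value of joint camera_arm between -0.0721 and -0.0359 rad and value of joint fold_mirror between 0.8093 and 0.9693 rad) or (value of joint camera_arm between -0.0361 and 0.0001 rad and value of joint fold_mirror between 0.8273 and 0.9873 rad) or (value of joint camera_arm between -0.0001 and 0.0361 rad and value of joint fold_mirror between 0.8453 and 1.0053 rad) or (value of joint camera_arm between 0.0359 and 0.0721 rad and value of joint fold_mirror between 0.8633 and 1.0233 rad) or (value of joint camera_arm between 0.0719 and 0.1081 rad and value of joint fold_mirror between 0.8813 and 1.0413 rad) or (value of joint camera_arm between 0.1079 and 0.1441 rad and value of joint fold_mirror between 0.8993 and 1.0593 rad) or (value of joint camera_arm between 0.1439 and 0.1801 rad and value of joint fold_mirror between 0.9173 and 1.0773 rad) or (value of joint camera_arm between 0.1799 and 0.2161 rad and value of joint fold_mirror between 0.9353 and 1.0953 rad) or (value of joint camera_arm between 0.2159 and 0.2521 rad and value of joint fold_mirror between 0.9533 and 1.1133 rad) or (value of joint camera_arm between 0.2519 and 0.2881 rad and value of joint fold_mirror between 0.9713 and 1.1313 rad) or (value of joint camera_arm between 0.2879 and 0.3241 rad and value of joint fold_mirror between 0.9893 and 1.1493 rad) or (value of joint camera_arm between 0.3239 and 0.3601 rad and value of joint fold_mirror between 1.0073 and 1.1673 rad) or (value of joint camera_arm between 0.3599 and 0.3961 rad and value of joint fold_mirror between 1.0253 and 1.1853 rad) or (value of joint camera_arm between 0.3959 and 0.4321 rad and value of joint fold_mirror between 1.0433 and 1.2033 rad)) and velocity of joint fold_mirror between -0.1 and 0.1 rad/s and contact force between the fingers and mirror_handle above 1 N); the arm keeps its last pose, push and grip.
It fails at once if the reader camera is pushed out of its setting (lens moved more than 10 mm) (distance of lens from where it was at the start of the episode above 0.01 m).
It fails at once if the mask plate is pressed by the fingers with more than 45 N (contact force between the fingers and mask_plate above 45 N).
It fails at once if the mask plate is tipped or falls off its rest (angle between mask_plate's own z axis and vertical above 0.15 rad or height (world z) of mask_plate below 0.035 m).
It fails at once if a thing standing around the stand is moved more than 25 mm (distance of any of wafer_tub, dropper_bottle, swab_tub from where it was at the start of the episode above 0.025 m).
It also fails if it takes over 69 s, if anything falls off the work surface, if the arm or the gripper's body presses on something with over 40 N, if the wrist force passes 120 N, or if a joint passes its speed limit or range.

## Working session

There is one attempt and no reset: what is moved stays moved. The work goes in short steps, Python scripts to look and compute and a tool call to move; the robot and the scene stay as the last step left them, time stands still between calls to the robot, and variables do not carry over. Pictures are saved under pics/ and viewed, about 8 in all and at most 12, crops included, and the job is handed in when it is done.

Besides the shell and the picture viewer there is one more tool, called after "Emit:" as name(argument=value, ...) on one line, values as JSON. send_rows: Moves the arm, as the interface text tells. Its arguments: {"type":"object","properties":{"moves":{"type":"array"},"force":{"type":"number"}},"required":["moves"]}

```bash
mkdir -p pics; ls
python3 - <<'E'
from station import *
import cv2,numpy as np
o=get_obs();print({k:np.round(v,3) for k,v in o.items()})
for n in("side","top"):
    im,d=get_image(n);cv2.imwrite(f"pics/{n}0.png",im);np.save(f"pics/{n}0.npy",d)
    c=camera_info(n);print(n,c["vfov"],c["cx"],c["cy"],np.round(c["R"],4).tolist(),np.round(c["t"],4))
import station;print([x for x in dir(station) if x[0]!='_'])
E
```

```text
pics
{'clock': np.float64(0.0), 'qpos': array([-1.179,  0.412, -0.013,  1.597,  0.006,  1.134, -0.082]), 'qd': array([ 0.   , -0.   , -0.001, -0.   , -0.001,  0.   , -0.   ]), 'tau': array([-1.0000e-03, -6.0061e+01,  6.8200e-01, -2.9943e+01,  1.4000e-02,
        1.0000e-02, -0.0000e+00]), 'eef_pos': array([0.277, 0.56 , 0.303]), 'tool_rot': array([ 0.228,  0.974, -0.001, -0.   ]), 'ft_force': array([0.113, 0.231, 0.251]), 'ft_torque': array([ 0.065, -0.017, -0.013]), 'opening': np.float64(0.085)}
side 43.99998882746674 324.6889314410216 199.30450722374698 [[0.9763, -0.216, -0.0146], [-0.1026, -0.4024, -0.9097], [0.1906, 0.8896, -0.415]] [-0.5065  0.0885  1.3686]
top 55.10769131848456 313.5236804714713 192.67044191143594 [[-0.0413, -0.9991, -0.0044], [-0.9786, 0.0413, -0.2016], [0.2016, -0.0041, -0.9795]] [-0.0173  0.5328  1.2298]
['MotionError', 'camera_info', 'get_image', 'get_obs', 'pinch_z', 'sign_off']
```

View pics/top0.png

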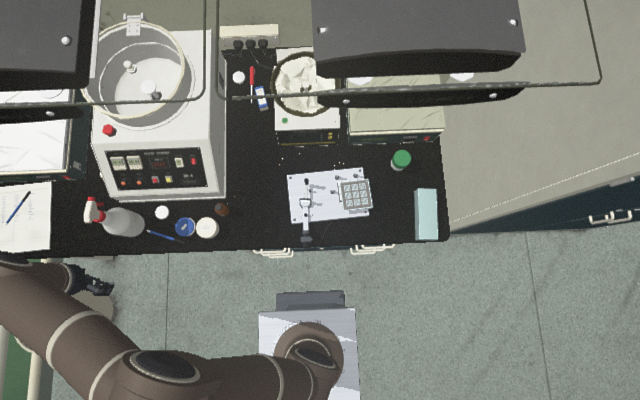

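View pics/side0.png

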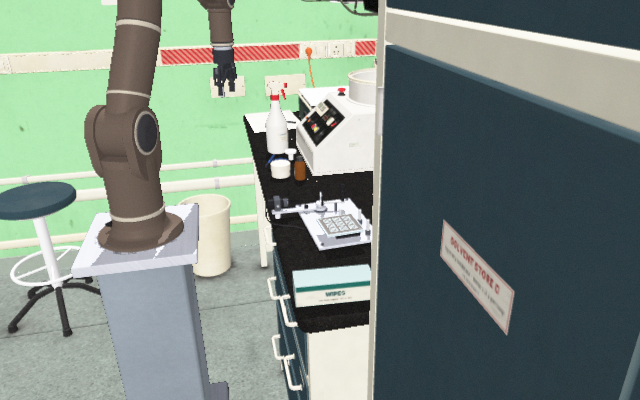

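The top view shows the stand's pale base around (288..372, 168..222), the plate near (355,195) and the camera at (306,225). The side view shows the same stand at (335,225). At about 3 mm per pixel this is coarse, so I'll get a rough pose from it and refine with the wrist camera.

```bash
cat > h.py <<'E'
from station import *
import cv2,numpy as np
from scipy.spatial.transform import Rotation as Ro
def ray(n,uv,c=None):
    c=c or camera_info(n);uv=np.atleast_2d(uv).astype(float)
    f=200/np.tan(np.radians(c["vfov"])/2);d=(uv-[c["cx"],c["cy"]])/f
    if n=="wrist":
        r=np.linalg.norm(d,axis=1,keepdims=True);s=np.where(r>1e-9,np.sin(r)/np.maximum(r,1e-9),1)
        v=np.hstack([d*s,np.cos(r)])
    else: v=np.hstack([d,np.ones((len(d),1))])
    R=np.array(c["R"]);return -R.T@np.array(c["t"]),v@R
def onplane(n,uv,z,c=None):
    o,v=ray(n,uv,c);return o+v*((z-o[2])/v[:,2:])
def proj(n,X,c=None):
    c=c or camera_info(n);p=np.atleast_2d(X)@np.array(c["R"]).T+np.array(c["t"])
    f=200/np.tan(np.radians(c["vfov"])/2)
    q=np.hypot(p[:,0],p[:,1])
    k=np.where(q>1e-9,np.arctan2(q,p[:,2])/np.maximum(q,1e-9),1/p[:,2])[:,None] if n=="wrist" else 1/p[:,2:]
    return p[:,:2]*k*f+[c["cx"],c["cy"]]
def shift(target,ang=0):
    "tool-frame shift mm from the measured pose to world TCP target"
    o=get_obs();return np.round(1000*(Ro.from_quat(o["tool_rot"]).inv().apply(np.array(target)-o["eef_pos"])),1)
E
python3 - <<'E'
from h import *
im=cv2.imread("pics/top0.png")
hsv=cv2.cvtColor(im,cv2.COLOR_BGR2HSV)
m=((hsv[...,2]>120)).astype(np.uint8);m[:160]=0;m[235:]=0;m[:,:280]=0;m[:,385:]=0
m=cv2.morphologyEx(m,cv2.MORPH_CLOSE,np.ones((5,5)))
cs=max(cv2.findContours(m,0,2)[0],key=cv2.contourArea)
print(cv2.minAreaRect(cs));print(onplane("top",cv2.boxPoints(cv2.minAreaRect(cs)),.012).round(3))
print(onplane("top",[[305,193],[306,238],[401,158],[222,209],[207,227]],[[.046],[.05],[.06],[.07],[.046]]).round(3) if 0 else [onplane("top",[p],z).round(3).tolist() for p,z in(([305,186],.09),([306,237],.05),([401,158],.068),([222,209],.08),([207,227],.046))])
o=get_obs();R=Ro.from_quat(o["tool_rot"]).as_matrix();print(R.round(3))
c=camera_info("wrist");print({k:np.round(v,3) for k,v in c.items()}, (R.T@(-np.array(c["R"]).T@c["t"]-o["eef_pos"])).round(3),(np.array(c["R"])@R).round(3))
print("pz",pinch_z(.085) if callable(pinch_z) else pinch_z)
cv2.imwrite("pics/topz.png",cv2.resize(im[150:250,270:430],None,fx=5,fy=5,interpolation=2))
E
```

```text
((328.4995422363281, 195.79794311523438), (57.957977294921875, 84.26278686523438), 77.98851776123047)
[[ 0.604  0.071  0.012]
 [ 0.655 -0.221  0.012]
 [ 0.452 -0.249  0.012]
 [ 0.404  0.035  0.012]]
[[[0.548, -0.012, 0.09]], [[0.385, -0.009, 0.05]], [[0.636, -0.339, 0.068]], [[0.485, 0.261, 0.08]], [[0.432, 0.318, 0.046]]]
[[-0.896  0.444 -0.001]
 [ 0.444  0.896 -0.001]
 [-0.    -0.001 -1.   ]]
{'vfov': np.float64(65.706), 'cx': np.float64(318.888), 'cy': np.float64(197.478), 'R': array([[ 0.445,  0.896, -0.001],
       [ 0.853, -0.423,  0.305],
       [ 0.272, -0.137, -0.952]]), 't': array([-0.624, -0.04 ,  0.38 ])} [ 0.077 -0.    -0.07 ] [[-0.001  1.    -0.   ]
 [-0.952 -0.001 -0.305]
 [-0.305 -0.     0.952]]
pz 0.0539
```

View pics/topz.png

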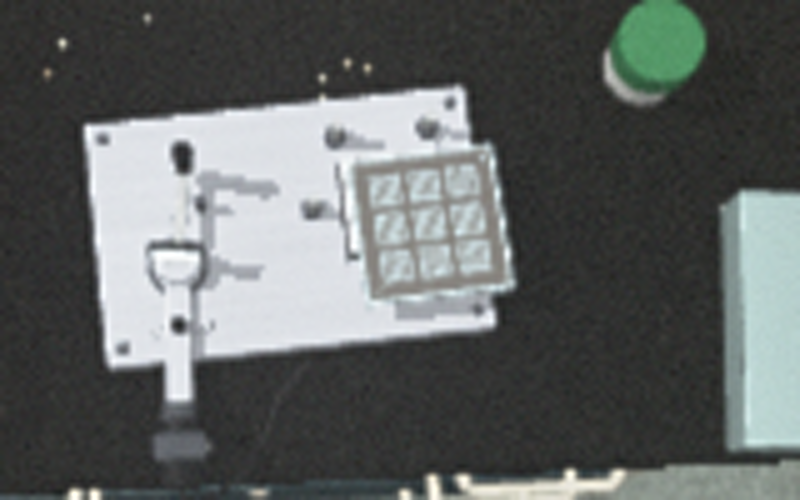

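Run:
```python
from h import *
P=onplane("top",np.array([[85,125],[463,87],[497,325],[108,368]])/5+[270,150],.012)[:,:2]
print(P.round(3),np.linalg.norm(np.diff(P,axis=0),axis=1).round(3))
a=P[0]+P[3]-P[1]-P[2];b=P[0]+P[1]-P[2]-P[3]
print("yaw",np.degrees([np.arctan2(-a[0],a[1]),np.arctan2(b[1],b[0])]),P.mean(0))
print("shift",shift([.49,-.08,.27]))
```

```text
[[ 0.607  0.05 ]
 [ 0.623 -0.215]
 [ 0.454 -0.227]
 [ 0.436  0.039]] [0.266 0.17  0.267]
yaw [3.71766178 3.84966992] [ 0.53029149 -0.08824198]
shift [-474.5 -478.9   33.9]
```

Emit:
send_rows(moves=[[0, [-237, -239, 17], -15], [0, [-237, -239, 17], -15], [0, [-237, -239, 17], -15], [0, [-237, -239, 17], -15], [0, [-237, -239, 17], -15], [0, [-237, -239, 17], -15], [0, [-237, -239, 17], -15], [0, [-474, -479, 34], -30], [0, [-474, -479, 34], -30], [0, [-474, -479, 34], -30]], force=30)

```text
clock: 1.1
eef_pos: [0.4269, 0.1106, 0.28]
tool_rot: [-0.035, 0.999, 0.0, 0.0]
ft_force: [1.8, 0.2, 0.6]
opening: -0.0
```

Run:
```python
from h import *
o=get_obs();print(o["eef_pos"],o["qpos"].round(2),o["tool_rot"].round(3),o["ft_force"].round(2))
print(shift([.49,-.08,.27]), Ro.from_quat(o["tool_rot"]).as_matrix()[:,0])
```

```text
[0.4268824  0.11063105 0.27999131] [-0.52  0.12  0.17  2.06 -0.02  0.97  1.3 ] [-0.035  0.999  0.     0.   ] [1.79 0.17 0.65]
[ -49.7 -194.6    9.9] [-9.97591011e-01 -6.93695505e-02 -2.01896639e-04]
```

Emit:
send_rows(moves=[[0, [-50, -195, 10], 0], [0, [-50, -195, 10], 0], [0, [-50, -195, 10], 0], [0, [-50, -195, 10], 0], [0, [-50, -195, 10], 0], [0, [-50, -195, 10], 0], [0, [-50, -195, 10], 0]])

```text
clock: 1.8
eef_pos: [0.4889, -0.0786, 0.2697]
tool_rot: [-0.032, 0.999, 0.0, -0.0]
ft_force: [-0.3, -0.3, 0.2]
opening: 0.0002
```

Run:
```python
from h import *
import pickle
o=get_obs();c=camera_info("wrist");im,d=get_image("wrist");cv2.imwrite("pics/w1.png",im);pickle.dump((c,d,o),open("pics/w1.pkl","wb"))
print(o["eef_pos"],o["qd"].round(3))
```

```text
[ 0.48885909 -0.07859779  0.26969588] [-0.017 -0.007 -0.009  0.002  0.003 -0.001  0.003]
```

View pics/w1.png

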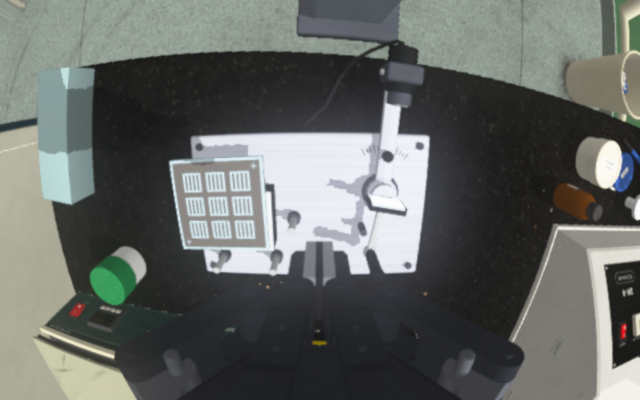

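The picture is turned round: up is toward the robot. It shows the plate's chrome at (172..268, 157..250), the side pin near (294,217), far pins near (277,257) and (224,257), the mirror at (385,203) and the reader camera at (404,75). I'll zoom in for exact pixels.

Run:
```python
from h import *
im=cv2.imread("pics/w1.png")
cv2.imwrite("pics/w1z.png",cv2.resize(im[30:285,160:440],None,fx=2.85,fy=2.35*1,interpolation=2))
```

```text
(no output)
```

View pics/w1z.png

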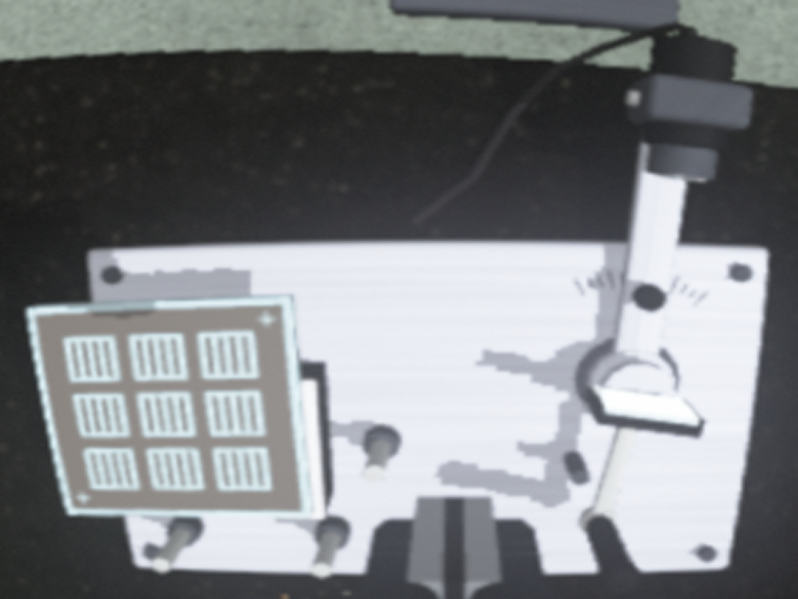

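```bash
cat > fit.py <<'E'
from h import *
import pickle
c,d,o=pickle.load(open("pics/w1.pkl","rb"))
z=lambda p:np.array(p)/[2.85,2.35]+[160,30]
W=lambda p,h:onplane("wrist",z(p),h,c)[:,:2]
pins=W([[322,565],[162,560],[375,469]],.055)
S=np.array([[79,-118],[79,-182],[30,-96]])/1e3
def rigid(S,P):
    s=S-S.mean(0);p=P-P.mean(0);a=np.arctan2((s[:,0]*p[:,1]-s[:,1]*p[:,0]).sum(),(s*p).sum())
    R=np.array([[np.cos(a),-np.sin(a)],[np.sin(a),np.cos(a)]]);return a,R,P.mean(0)-R@S.mean(0)
a,R,t=rigid(S,pins);print("pins",pins.round(4).tolist(),"yaw",np.degrees(a),"org",t,"res mm",((pins-(S@R.T+t))*1e3).round(1).tolist())
st=lambda P:((P-t)@R*1e3).round(1)
base=W([[90,250],[768,248],[728,570],[135,565]],.012);print("base st",st(base).tolist())
e=base[0]-base[1]; print("base yaw",np.degrees(np.arctan2(base[1]-base[0],1)[0]) if 0 else np.degrees(np.arctan2(-(base[1]-base[0])[0],(base[1]-base[0])[1])))
pl=W([[27,310],[293,296],[316,514],[70,514]],.0494);print("plate st",st(pl).tolist(),st(pl.mean(0)),np.linalg.norm(np.diff(pl,axis=0),axis=1).round(3))
print("plate rel yaw",np.degrees(np.arctan2(*(st(pl[[1]])-st(pl[[0]]))[0][::-1]))-90,np.degrees(np.arctan2(*(st(pl[[2]])-st(pl[[1]]))[0][::-1])))
cam=W([[684,165],[700,80],[693,105]],.0605);print("cam st",st(cam).tolist(),np.unwrap(np.arctan2(st(cam)[:,1],st(cam)[:,0])%6.283)-3.054)
print("handle foot",st(W([[597,518]],.037)),"mirror top mid",st(W([[650,405]],.06)))
E
python3 fit.py
```

```text
pins [[0.5876, -0.1226], [0.5917, -0.186], [0.538, -0.1038]] yaw 3.5311121555859835 org [ 0.5017395  -0.00956516] res mm [[-0.2, -0.1], [-0.1, 0.4], [0.4, -0.3]]
base st [[-61.3, -211.6], [-61.8, 52.9], [110.5, 54.6], [109.1, -212.4]]
base yaw 3.6370991459831146
plate st [[-40.0, -223.3], [-43.5, -122.8], [55.3, -119.6], [59.1, -220.0]] [   7.7 -171.5] [0.101 0.099 0.1  ]
plate rel yaw 1.9945693012418388 1.855085253494664
cam st [[-98.1, 4.4], [-132.0, 9.2], [-121.9, 6.9]] [0.0427705  0.01800821 0.03104922]
handle foot [[ 63.6 -12.8]] mirror top mid [[-0.3 -1.9]]
```

The stand fit holds well. Pin residuals are under 0.5 mm, the plate sides come out at 99 to 101 mm, and the handle foot is within 2 mm of where it should be. That puts the stand at (0.5017, -0.0096) with yaw 3.6°, the plate centre at stand (7.7, -171.5) turned +1.9°, and c about 0.03. Next, the finger goes down behind the plate's -x edge.

Emit:
send_rows(moves=[[0, [30, -50, 30], 0], [0, [55, -94, 60], 0], [0, [55, -94, 100], 0], [0, [55, -94, 130], 0], [0, [55, -94, 150], 0], [0, [55, -94, 159], 0], [0, [55, -94, 159], 0], [0, [55, -94, 159], 0]])

```text
clock: 2.65
eef_pos: [0.441, -0.1764, 0.1119]
tool_rot: [-0.033, 0.999, -0.0, 0.001]
ft_force: [0.8, -0.1, -0.1]
opening: 0.0002
```

```bash
cat >> h.py <<'E'
A=np.radians(3.57);RS=np.array([[np.cos(A),-np.sin(A)],[np.sin(A),np.cos(A)]]);TS=np.array([.5017,-.0096])
def stat():
    o=get_obs();s=(o["eef_pos"][:2]-TS)@RS*1e3;f=o["ft_force"][:2]@RS
    x=Ro.from_quat(o["tool_rot"]).as_matrix()[:,0]
    print("t",o["clock"].round(2),"stand",s.round(1),"z",(o["eef_pos"][2]*1e3).round(1),"F",f.round(2),"fz",o["ft_force"][2].round(2),"toolx vs stand",(np.degrees(np.arctan2(x[1],x[0]))%360-183.57).round(2),"open",o["opening"])
E
python3 -c "from h import *;stat()"
```

```text
Traceback (most recent call last):
  File "h.py", line 27, in stat
    print("t",o["clock"].round(2),"stand",s.round(1),"z",(o["eef_pos"][2]*1e3).round(1),"F",f.round(2),"fz",o["ft_force"][2].round(2),"toolx vs stand",(np.degrees(np.arctan2(x[1],x[0]))%360-183.57).round(2),"open",o["opening"])
              ^^^^^^^^^^^^^^^^
AttributeError: 'float' object has no attribute 'round'
```

Emit:
send_rows(moves=[[0, [-4, 0, 0], 0], [0, [-8, 0, 0], 0], [0, [-11, 0, 0], 0], [0, [-14, 0, 0], 0], [0, [-17, 0, 0], 0], [0, [-20, 0, 0], 0], [0, [-23, 0, 0], 0], [0, [-25, 0, 0], 0], [0, [-27, 0, 0], 0], [0, [-27, 0, 0], 0]])

```text
clock: 3.65
eef_pos: [0.4676, -0.1752, 0.111]
tool_rot: [-0.032, 0.999, -0.0, 0.0]
ft_force: [0.3, -0.5, 0.7]
opening: -0.0001
```

```bash
sed -i 's/o\["clock"\].round(2)/round(o["clock"],2)/;s/,2).round(2)/,2)/' h.py
python3 -c "from h import *;stat()"
```

```text
t 3.65 stand [ -44.4 -163.2] z 111.0 F [ 0.24 -0.47] fz 0.67 toolx vs stand 0.09 open -0.0001249751820740005
```

Emit:
send_rows(moves=[[0, [-2, 0, 0], 0], [0, [-4, 0, 0], 0], [0, [-5, 0, 0], 0], [0, [-5, 0, 0], 0]])

```text
clock: 4.05
eef_pos: [0.4726, -0.1748, 0.1111]
tool_rot: [-0.032, 0.999, -0.0, 0.0]
ft_force: [0.4, 0.5, 1.0]
opening: 0.0001
```

Run:
```python
from h import *
import pickle
stat();o=get_obs();c=camera_info("wrist");im,d=get_image("wrist");cv2.imwrite("pics/w2.png",im);pickle.dump((c,d,o),open("pics/w2.pkl","wb"))
```

```text
t 4.05 stand [ -39.4 -163.1] z 111.1 F [0.39 0.52] fz 0.98 toolx vs stand 0.09 open 8.446108697554115e-05
```

View pics/w2.png

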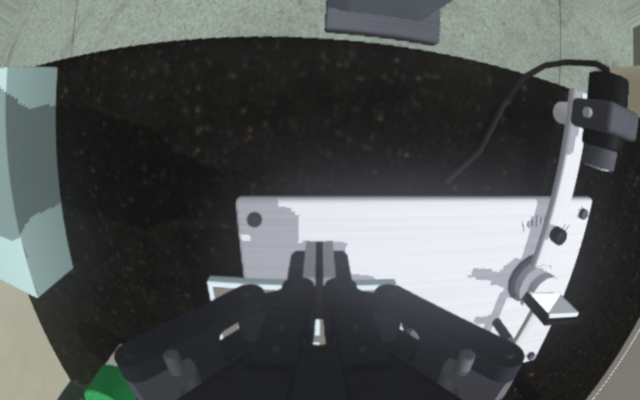

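The wrist picture shows the closed fingertips at (319,245) and the plate's near edge from (210,280) to (393,281). I'll compute how far off that edge is.

Run:
```python
from h import *
import pickle
c,d,o=pickle.load(open("pics/w2.pkl","rb"))
im=cv2.imread("pics/w2.png")
for x in (215,225,235,370,380,390):print(x,im[272:290,x].astype(int).sum(1)//3)
P=onplane("wrist",[[208,279],[394,281]],.0494,c);print(((P[:,:2]-TS)@RS*1e3).round(1))
P=onplane("wrist",[[319,242],[304,242],[334,242]],.038,c);print(((P[:,:2]-TS)@RS*1e3).round(1))
print(d[240:262:3,319].round(3))
```

```text
215 [ 35  34  39  65 100 122 129 131 141 173 210 229 234 231 210 152 128 131]
225 [ 37  38  38  50  83 111 127 130 135 148 182 218 232 234 229 195 149 132]
235 [ 40  40  40  43  64 100 123 129 132 139 162 200 225 233 232 210 129  60]
370 [237 237 235 226 194 178 174 159 147 142 143 146 166 208 230 236 234 219]
380 [237 237 237 237 237 236 225 176 147 143 144 144 146 132  95  75  73  71]
390 [238 237 237 237 237 233 215 171 147 145 144 134 104  83  75  76  75  75]
[[ -29.5 -222.4]
 [ -29.6 -125.5]]
[[ -47.  -164. ]
 [ -47.  -171.7]
 [ -47.  -156.3]]
[0.186 0.15  0.147 0.145 0.142 0.138 0.135 0.134]
```

Emit:
send_rows(moves=[[0, [-1, 0, 0], 0], [0, [-2, 0, 0], 0], [0, [-3, 0, 0], 0], [0, [-3, 0, 0], 0]])

```text
clock: 4.5
eef_pos: [0.4754, -0.1747, 0.111]
tool_rot: [-0.032, 0.999, -0.0, 0.0]
ft_force: [-1.1, 0.4, 0.4]
opening: -0.0
```

Emit:
send_rows(moves=[[0, [-1, 0, 0], 0], [0, [-1, 0, 0], 0], [0, [-1, 0, 0], 0]])

```text
clock: 4.8
eef_pos: [0.4764, -0.1746, 0.111]
tool_rot: [-0.032, 0.999, -0.0, 0.0]
ft_force: [-0.1, -0.3, -0.1]
opening: -0.0001
```

Emit:
send_rows(moves=[[0, [-1, 0, 0], 0], [0, [-1, 0, 0], 0], [0, [-1, 0, 0], 0]])

```text
clock: 5.1
eef_pos: [0.4773, -0.1746, 0.111]
tool_rot: [-0.032, 0.999, -0.0, 0.0]
ft_force: [-0.2, -0.9, 0.4]
opening: -0.0001
```

Emit:
send_rows(moves=[[0, [-1, 0, 0], 0], [0, [-1, 0, 0], 0], [0, [-1, 0, 0], 0]])

```text
clock: 5.4
eef_pos: [0.478, -0.1745, 0.111]
tool_rot: [-0.032, 0.999, 0.0, -0.0]
ft_force: [-2.6, 0.0, 1.3]
opening: -0.0001
```

Emit:
send_rows(moves=[[0, [-1, 0, 0], 0], [0, [-1, 0, 0], 0], [0, [-1, 0, 0], 0]])

```text
clock: 5.7
eef_pos: [0.4782, -0.1745, 0.1109]
tool_rot: [-0.032, 0.999, 0.0, -0.001]
ft_force: [-5.2, -1.0, 3.3]
opening: 0.0001
```

Run:
```python
from h import *
stat()
d=np.load("pics/top0.npy");c=camera_info("top")
for p in ([417,192],[420,215],[417,235],[435,200],[401,158]):
    o,v=ray("top",[p],c);X=o+v[0]*d[p[1],p[0]];print(p,X.round(3),((X[:2]-TS)@RS*1e3).round(0))
print("to",((np.array([[30,-252],[-55,-163]])/1e3)@RS.T+TS).round(4))
```

```text
t 5.7 stand [ -33.7 -163.1] z 110.9 F [-5.24 -0.7 ] fz 3.26 toolx vs stand 0.06 open 7.61598326467407e-05
[417, 192] [ 0.52  -0.387  0.049] [  -5. -378.]
[420, 215] [ 0.442 -0.389  0.052] [ -83. -375.]
[417, 235] [ 0.378 -0.379  0.027] [-146. -361.]
[435, 200] [ 0.49  -0.443  0.054] [ -39. -432.]
[401, 158] [ 0.634 -0.338  0.073] [ 112. -336.]
to [[ 0.5473 -0.2592]
 [ 0.457  -0.1757]]
```

Emit:
send_rows(moves=[[0, [8, 0, 0], 0], [0, [20, 0, -10], 0], [0, [20, -10, -45], 0], [0, [0, -50, -45], 0], [0, [-30, -75, -45], 0], [0, [-62, -89, -45], 0], [0, [-62, -89, -40], 0], [0, [-62, -89, -10], 0], [0, [-62, -89, 0], 0], [0, [-62, -89, 0], 0]])

```text
clock: 6.7
eef_pos: [0.5453, -0.2585, 0.1094]
tool_rot: [-0.032, 0.999, 0.001, -0.002]
ft_force: [-0.4, 0.9, -0.4]
opening: 0.0
```

Run:
```python
from h import *
import pickle
stat();o=get_obs();c=camera_info("wrist");im,d=get_image("wrist");cv2.imwrite("pics/w3.png",im);pickle.dump((c,d,o),open("pics/w3.pkl","wb"))
```

```text
t 6.7 stand [  28.  -251.1] z 109.4 F [-0.3   0.89] fz -0.43 toolx vs stand 0.09 open 3.6510703104759996e-05
```

View pics/w3.png

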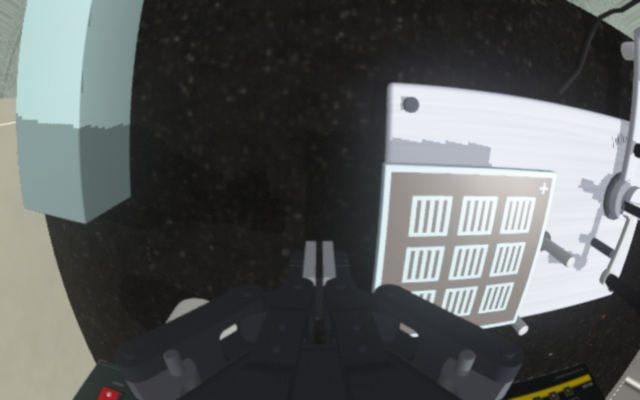

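The plate's near edge runs from (385,163) to (555,173), and a far pin's top shows just past it at (520,326). The finger at (319,250) is clear of the plate's -y edge.

Run:
```python
from h import *
import pickle
c,d,o=pickle.load(open("pics/w3.pkl","rb"))
f=lambda p,z:print(((onplane("wrist",p,z,c)[:,:2]-TS)@RS*1e3).round(1).tolist())
f([[385,164],[555,173],[523,322],[374,285]],.0494)
f([[572,263],[522,327]],.055);f([[300,241],[338,241]],.036)
```

```text
[[-23.2, -223.2], [-21.7, -125.0], [78.7, -116.5], [38.5, -224.1]]
[[32.8, -95.4], [77.6, -121.4]]
[[19.8, -261.6], [19.8, -242.1]]
```

Emit:
send_rows(moves=[[0, [-2, 4, -1], 0], [0, [-2, 8, -1], 0], [0, [-2, 12, -1], 0], [0, [-2, 15, -1], 0], [0, [-2, 18, -1], 0], [0, [-2, 21, -1], 0], [0, [-2, 24, -1], 0], [0, [-2, 27, -1], 0], [0, [-2, 30, -1], 0], [0, [-2, 30, -1], 0]])

```text
clock: 7.75
eef_pos: [0.5469, -0.2288, 0.1121]
tool_rot: [-0.032, 0.999, 0.0, 0.0]
ft_force: [0.7, -1.1, 1.3]
opening: -0.0001
```

Emit:
send_rows(moves=[[0, [0, 2, 0], 0], [0, [0, 4, 0], 0], [0, [0, 5, 0], 0], [0, [0, 5, 0], 0]])

```text
clock: 8.15
eef_pos: [0.5465, -0.2241, 0.112]
tool_rot: [-0.032, 0.999, 0.0, -0.0]
ft_force: [-0.3, -0.8, 1.7]
opening: -0.0002
```

```bash
python3 -c "from h import *;stat()"
```

```text
t 8.15 stand [  31.4 -216.8] z 112.0 F [-0.35 -0.75] fz 1.66 toolx vs stand 0.1 open -0.00024192651480545863
```

Emit:
send_rows(moves=[[0, [0, 1, 0], 0], [0, [0, 2, 0], 0], [0, [0, 3, 0], 0], [0, [0, 3, 0], 0]])

```text
clock: 8.55
eef_pos: [0.5463, -0.221, 0.112]
tool_rot: [-0.032, 0.999, 0.0, -0.0]
ft_force: [-0.6, -0.9, 1.6]
opening: 0.0
```

Emit:
send_rows(moves=[[0, [0, 1, 0], 0], [0, [0, 1, 0], 0], [0, [0, 1, 0], 0]])

```text
clock: 8.85
eef_pos: [0.5462, -0.2202, 0.112]
tool_rot: [-0.032, 0.999, 0.0, -0.0]
ft_force: [-0.2, -1.3, 0.7]
opening: -0.0004
```

Emit:
send_rows(moves=[[0, [0, 1, 0], 0], [0, [0, 1, 0], 0], [0, [0, 1, 0], 0]])

```text
clock: 9.15
eef_pos: [0.5462, -0.2198, 0.1121]
tool_rot: [-0.032, 0.999, -0.0, 0.0]
ft_force: [0.1, -4.3, -0.1]
opening: 0.0004
```

Emit:
send_rows(moves=[[0, [0, 1, 0], 0], [0, [0, 1, 0], 0], [0, [0, 1, 0], 0]])

```text
clock: 9.45
eef_pos: [0.5461, -0.2195, 0.1121]
tool_rot: [-0.031, 1.0, -0.001, 0.0]
ft_force: [0.6, -7.1, 0.1]
opening: 0.0001
```

Emit:
send_rows(moves=[[0, [0, -6, 0], 0], [0, [0, -16, -5], 0], [0, [0, -16, -45], 0], [0, [35, 20, -48], 0], [0, [65, 45, -48], 0], [0, [86, 60, -48], 0], [0, [86, 60, -40], 0], [0, [86, 60, -10], 0], [0, [86, 60, 1], 0], [0, [86, 60, 1], 0]])

```text
clock: 10.45
eef_pos: [0.456, -0.1641, 0.1096]
tool_rot: [-0.032, 0.999, 0.0, -0.002]
ft_force: [0.5, 0.6, 0.3]
opening: -0.0002
```

Run:
```python
from h import *
import pickle
stat();o=get_obs();c=camera_info("wrist");im,d=get_image("wrist");cv2.imwrite("pics/w4.png",im);pickle.dump((c,d,o),open("pics/w4.pkl","wb"))
```

```text
t 10.45 stand [ -55.2 -151.3] z 109.6 F [0.54 0.55] fz 0.34 toolx vs stand 0.06 open -0.00021567375206204786
```

Last time contact came with the TCP at about x = -34, so I approach to -38 and then step.

Emit:
send_rows(moves=[[0, [-4, 0, -1], 0], [0, [-8, 0, -1], 0], [0, [-12, 0, -1], 0], [0, [-15, 0, -1], 0], [0, [-18, 0, -1], 0], [0, [-20, 0, -1], 0], [0, [-20, 0, -1], 0]])

```text
clock: 11.2
eef_pos: [0.4764, -0.1625, 0.112]
tool_rot: [-0.032, 0.999, 0.0, -0.0]
ft_force: [-0.7, -0.4, 0.5]
opening: 0.0001
```

Emit:
send_rows(moves=[[0, [-1, 0, 0], 0], [0, [-1, 0, 0], 0], [0, [-1, 0, 0], 0]])

```text
clock: 11.5
eef_pos: [0.4766, -0.1625, 0.1118]
tool_rot: [-0.032, 0.999, 0.0, -0.001]
ft_force: [-5.2, -0.2, 1.9]
opening: -0.0001
```

Emit:
send_rows(moves=[[0, [-1, 0, 0], 0], [0, [-1, 0, 0], 0], [0, [-1, 0, 0], 0]])

```text
clock: 11.8
eef_pos: [0.4769, -0.1624, 0.1117]
tool_rot: [-0.032, 0.999, 0.0, -0.002]
ft_force: [-7.7, 0.8, 5.2]
opening: 0.0001
```

```bash
python3 -c "from h import *;stat()"
```

```text
t 11.8 stand [ -34.2 -151. ] z 111.7 F [-7.6  1.3] fz 5.18 toolx vs stand 0.06 open 0.00012618151067551682
```

Emit:
send_rows(moves=[[0, [8, 0, 0], 0], [0, [18, 0, -5], 0], [0, [18, 10, -50], 0], [0, [18, 40, -95], 0], [0, [15, 51, -130], 0], [0, [15, 51, -140], 0], [0, [15, 51, -140], 0], [0, [15, 51, -140], 0]])

```text
clock: 12.6
eef_pos: [0.4597, -0.1129, 0.2514]
tool_rot: [-0.032, 0.999, 0.0, -0.0]
ft_force: [-0.9, -0.4, -0.2]
opening: 0.0001
```

Run:
```python
from h import *
import pickle
stat();o=get_obs();c=camera_info("wrist");im,d=get_image("wrist");cv2.imwrite("pics/w5.png",im);pickle.dump((c,d,o),open("pics/w5.pkl","wb"))
cv2.imwrite("pics/w5z.png",cv2.resize(im[10:300,170:490],None,fx=2.5,fy=2,interpolation=2))
```

```text
t 12.6 stand [ -48.4 -100.5] z 251.4 F [-0.92 -0.32] fz -0.15 toolx vs stand 0.06 open 9.78726645169485e-05
```

View pics/w5z.png

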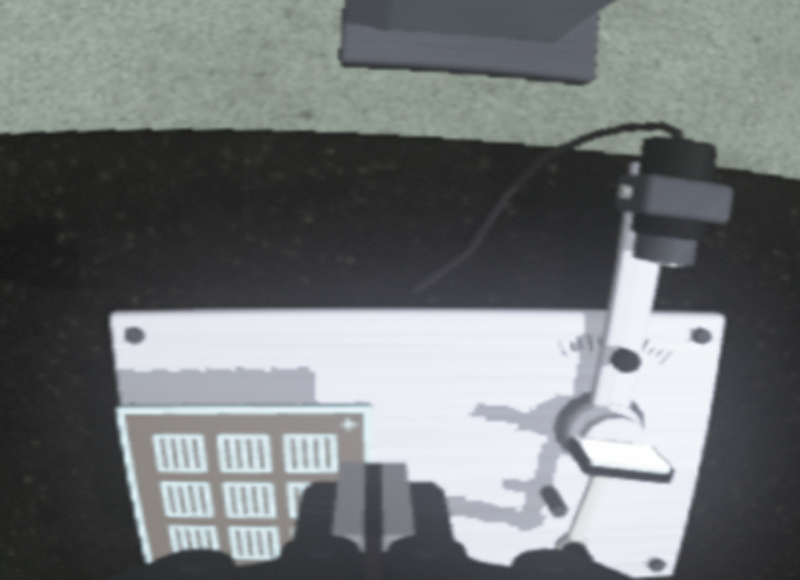

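The seated plate's near edge runs from zoomed (118,406) to (370,406). The reader camera's barrel runs from (666,262) to (680,145), with the lens end nearest the mirror.

Run:
```python
from h import *
import pickle
c,d,o=pickle.load(open("pics/w5.pkl","rb"))
f=lambda p,z:((onplane("wrist",np.array(p)/[2.5,2]+[170,10],z,c)[:,:2]-TS)@RS*1e3)
print("plate",f([[117,406],[371,406]],.0494).round(1).tolist())
for z in(.0605,.064):
    q=f([[667,250],[682,215],[679,150]],z);print(z,q.round(1).tolist(),(np.arctan2(q[:,1],q[:,0])%6.2832-3.054).round(3),"dir",np.arctan2(*(q[2]-q[0])[::-1])-3.054)
print("base",f([[111,314],[724,316]],.012).round(1).tolist(),"lock knob",f([[626,360]],.02).round(1),"foot",f([[568,545]],.037).round(1))
print("arm",f([[633,262],[660,264],[600,385],[640,385]],.02).round(1).tolist())
```

```text
plate [[-22.8, -200.9], [-23.5, -101.9]]
0.0605 [[-100.2, 2.7], [-116.1, 7.5], [-144.9, 5.2]] [0.061 0.023 0.052] dir 0.030994864860987015
0.064 [[-100.6, 1.3], [-116.3, 6.1], [-144.7, 3.8]] [0.075 0.035 0.061] dir 0.03099486486098657
base [[-60.7, -212.2], [-60.7, 52.7]] lock knob [[-37.6   5.3]] foot [[ 64.7 -14.2]]
arm [[-89.4, 4.2], [-88.9, 16.2], [-23.8, -5.1], [-23.7, 13.2]]
```

The plate measures square and seated within camera error, and c is about 0.035, so the target is m ≈ 0.935. Next, open the fingers, move above the handle with the jaw turned 20° to lie along the arc, and come down.

Emit:
send_rows(moves=[[60, [-30, 25, 20], -7], [60, [-60, 50, 40], -14], [60, [-90, 70, 50], -20], [60, [-112, 87, 55], -20], [60, [-112, 87, 55], -20], [60, [-112, 87, 55], -20]])

```text
clock: 13.25
eef_pos: [0.5655, -0.0192, 0.1949]
tool_rot: [-0.205, 0.979, -0.0, -0.002]
ft_force: [-0.7, -0.8, 0.5]
opening: 0.0599
```

Run:
```python
from h import *
import pickle
stat();o=get_obs();print(o["qpos"].round(2));c=camera_info("wrist");im,d=get_image("wrist");cv2.imwrite("pics/w6.png",im)
```

```text
t 13.25 stand [ 63.1 -13.6] z 194.9 F [-0.73 -0.79] fz 0.52 toolx vs stand 20.06 open 0.05991153149790192
[-0.26  0.44  0.28  1.87 -0.15  0.86  2.07]
```

View pics/w6.png

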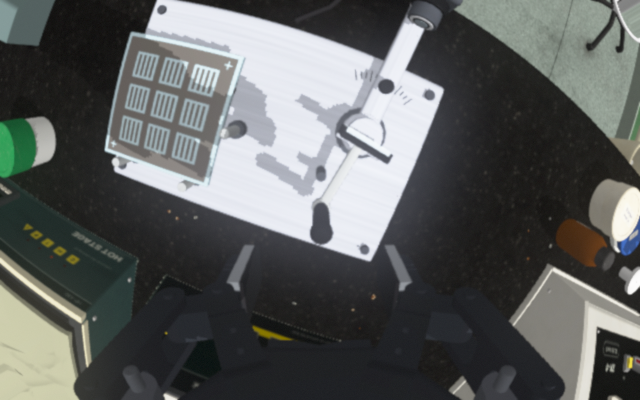

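The handle at (320,205..240) lies midway between the open fingertips (242 and 398). The plate's edges touch all three pins, at (118,162), (187,185) and (235,128). Moving down.

Emit:
send_rows(moves=[[60, [0, 1, 25], 0], [60, [0, 1, 45], 0], [60, [0, 1, 58], 0], [60, [0, 1, 62], 0], [60, [0, 1, 62], 0]])

```text
clock: 13.8
eef_pos: [0.5657, -0.0183, 0.1349]
tool_rot: [-0.204, 0.979, -0.0, -0.0]
ft_force: [-0.0, -0.0, -0.0]
opening: 0.06
```

Emit:
send_rows(moves=[[0, [0, 0, 0], 0], [0, [0, 0, 0], 0], [0, [0, 0, 0], 0], [0, [0, 0, 0], 0], [0, [0, 0, 0], 0], [0, [0, 0, 0], 0], [0, [0, 0, 0], 0]], force=40)

```text
clock: 14.5
eef_pos: [0.5664, -0.0175, 0.1357]
tool_rot: [-0.205, 0.979, 0.0, 0.001]
ft_force: [-0.3, 0.6, 6.2]
opening: 0.0104
```

Run:
```python
from h import *
stat()
# arc from parked angle about origin to handle angle .76 in tool axes
o=get_obs();R=Ro.from_quat(o["tool_rot"])
p0=(o["eef_pos"][:2]-TS)@RS*1e3;a0=np.arctan2(p0[1],p0[0]);r=np.hypot(*p0);print(a0,r)
for a in np.linspace(-.175,.76,11)[1:]:
    d=np.array([65*(np.cos(a)-np.cos(-.175)),65*(np.sin(a)-np.sin(-.175))])@RS.T
    print(round(a,3),R.inv().apply([*d,0]).round(1))
```

```text
t 14.5 stand [ 64.1 -11.9] z 135.7 F [-0.29  0.66] fz 6.16 toolx vs stand 20.09 open 0.01039529432524686
-0.1840586934008816 65.23003622183514
-0.081 [-2.8  5.4  0. ]
0.012 [-5.1 11.   0. ]
0.105 [-6.8 16.8  0. ]
0.199 [-8.  22.8  0. ]
0.293 [-8.7 28.8  0. ]
0.386 [-8.7 34.9  0. ]
0.48 [-8.2 41.   0. ]
0.573 [-7.2 46.9 -0. ]
0.667 [-5.6 52.8 -0. ]
0.76 [-3.4 58.5 -0. ]
```

The grip is on: opening 10.4 mm and radius 65.2 mm as expected. Now the arc.

Emit:
send_rows(moves=[[0, [-3, 5, -0.5], 0], [0, [-5, 11, -1], 0], [0, [-7, 17, -1], 0], [0, [-8, 23, -1], 0], [0, [-8.5, 29, -1], 0], [0, [-8.5, 35, -1], 0], [0, [-8, 41, -1], 0], [0, [-7, 47, -1], 0], [0, [-5.5, 53, -1], 0], [0, [-3.5, 58.5, -1], 0]])

```text
clock: 15.5
eef_pos: [0.5454, 0.0378, 0.1359]
tool_rot: [-0.205, 0.979, 0.0, -0.0]
ft_force: [4.2, -1.5, -5.1]
opening: 0.0107
```

Emit:
send_rows(moves=[[0, [0, 0, 0], 0], [0, [0, 0, 0], 0], [0, [0, 0, 0], 0]])

```text
clock: 15.8
eef_pos: [0.5458, 0.0373, 0.136]
tool_rot: [-0.205, 0.979, 0.0, 0.0]
ft_force: [3.8, -0.7, -4.9]
opening: 0.0104
```

Run:
```python
from h import *
import pickle
stat();o=get_obs();p=(o["eef_pos"][:2]-TS)@RS*1e3;print("ang",np.arctan2(p[1],p[0]),"m",np.arctan2(p[1],p[0])+.175,"r",np.hypot(*p))
c=camera_info("wrist");im,d=get_image("wrist");cv2.imwrite("pics/w7.png",im);pickle.dump((c,d,o),open("pics/w7.pkl","wb"))
```

```text
t 15.8 stand [47.  44.1] z 136.0 F [ 3.77 -0.96] fz -4.9 toolx vs stand 20.08 open 0.010386056137107703
ang 0.753842078690308 m 0.928842078690308 r 64.42097037877569
```

View pics/w7.png

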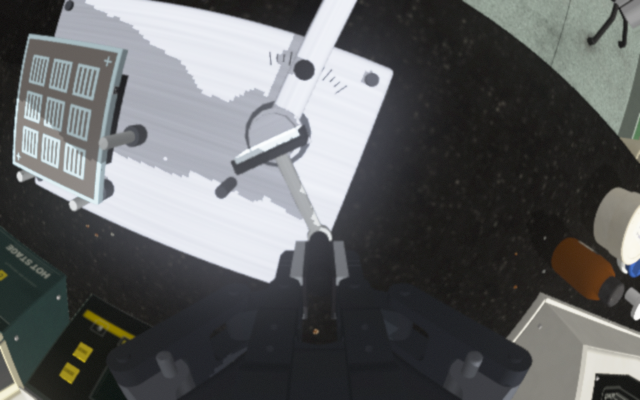

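The fingers hold the post at (318,240). The mirror frame runs from (234,166) to (307,132), and the camera arm goes from the axis up and right past the knob at (304,69). Checking m and c from these pixels.

Run:
```python
from h import *
import pickle
c,d,o=pickle.load(open("pics/w7.pkl","rb"))
f=lambda p,z:((onplane("wrist",p,z,c)[:,:2]-TS)@RS*1e3)
q=f([[236,170],[309,137]],.064);v=q[1]-q[0];print("frame",q.round(1).tolist(),np.hypot(*v),"m",np.arctan2(v[0],-v[1])%np.pi-2.967, (np.arctan2(v[1],v[0])+np.pi/2)%np.pi-2.967+0)
q=f([[318,234]],.037);print("foot",q.round(1),"m",np.arctan2(q[0,1],q[0,0])+.175)
# arm edges from picture: bright bar rows
im=cv2.cvtColor(cv2.imread("pics/w7.png"),cv2.COLOR_BGR2GRAY)
for r in(5,25,45):print(r,[(x,int(im[r,x])) for x in range(285,365,3)])
print([f([p],.02).round(1).tolist() for p in((318,5),(355,5),(275,105),(304,120))])
```

```text
frame [[17.7, -10.1], [-8.8, 17.9]] 38.48137425085941 m -2.209445039467975 -2.209445039467975
foot [[46.9 42.4]] m 0.9095607170808717
5 [(285, 31), (288, 31), (291, 32), (294, 30), (297, 25), (300, 27), (303, 28), (306, 30), (309, 29), (312, 27), (315, 29), (318, 35), (321, 181), (324, 236), (327, 238), (330, 238), (333, 236), (336, 240), (339, 240), (342, 240), (345, 240), (348, 241), (351, 236), (354, 131), (357, 35), (360, 35), (363, 38)]
25 [(285, 40), (288, 37), (291, 37), (294, 36), (297, 36), (300, 38), (303, 38), (306, 38), (309, 80), (312, 216), (315, 236), (318, 237), (321, 237), (324, 237), (327, 241), (330, 240), (333, 241), (336, 241), (339, 240), (342, 227), (345, 76), (348, 51), (351, 53), (354, 45), (357, 43), (360, 44), (363, 45)]
45 [(285, 239), (288, 234), (291, 183), (294, 180), (297, 180), (300, 175), (303, 227), (306, 236), (309, 238), (312, 235), (315, 238), (318, 241), (321, 240), (324, 241), (327, 241), (330, 238), (333, 208), (336, 58), (339, 54), (342, 54), (345, 53), (348, 53), (351, 54), (354, 53), (357, 53), (360, 53), (363, 52)]
[[[-81.8, -4.5]], [[-89.9, 15.9]], [[-15.1, -7.5]], [[-12.2, 11.9]]]
```

All three measures agree: m is 0.93 from the gripper, 0.93 from the frame edge and 0.91 from the post's foot. The target is 0.93 to 0.94, for c between 0.02 and 0.05. Handing in.

```bash
python3 -c "from h import *;stat();print(sign_off())"
```

```text
t 15.85 stand [47. 44.] z 136.0 F [ 4.13 -0.74] fz -5.46 toolx vs stand 20.08 open 0.010631515980209817
the job is handed in; nothing more can be done
None
```

I pushed the plate onto its three stop pins and turned the mirror to about m = 0.93. I handed the job in at 15.85 s, still gripping the handle with a 40 N grip setting.

- **Plate:** I pushed +x against the far pins, +y against the side pin, then +x once more. Each push stopped on the pins at about 5 to 8 N. The last pictures show the plate touching all three pins. Its edges measured 1 to 2 mm from the seated place, which is within camera error, and its turn was about 0.4°.
- **Mirror:** My last readings of m were 0.93 from the gripper, 0.93 from the mirror frame's edge and 0.91 from the handle's foot. The target is 0.93 to 0.94.
- **Camera setting:** My readings of c mostly fell between 0.02 and 0.06, with a few rough ones outside that. I worked with c ≈ 0.035. The spread shifts the target m by only about 0.02, against the 0.07 allowed.
- **Surroundings:** Nothing around the stand was touched as far as I saw; I did not re-measure the tubs or the bottle.

No check failed. The arm still felt about 4 N sideways and 5 N vertically at the handle when I handed in.

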